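Slide a medicine carton between the stock bins to the counter stop

TASK

Push the flat white medicine carton along the counter, through the narrow gap between the two fixed blue stock bins, and on until its end lies square up against the steel stop strip on the other side. Keep it flat on the counter all the way - it is never lifted or tipped - and leave the bottle, the jar and the small upright box where they stand.

Things in the scene. Friction and masses are not known exactly. Their poses are not given: they have to be found in the camera images.
- carton: The part to push: a flat white closed medicine carton, rigid, lying loose on the counter, 92 mm (its x) by 120 mm (its y, the long way) by 36 mm high, 0.15 to 0.3 kg, too wide to be gripped. Origin: centre of its underside; z up. It starts on the side of the bins away from the stop strip, up to 40 mm beside the line of the gap and up to 0.3 rad askew to it, and goes through lengthways (its y along the gap). Both its ends are alike.
- carton_center (a point): The middle of that carton, half-way up (18 mm over its underside); axes as the carton's.
- bin_near: Blue open-topped stock bin, fixed to the counter, the one nearer the robot: 100 mm (x) by 100 mm (y), 55 mm high at its back and sides, its low labelled front to -x. Origin: centre of its underside. Its flat back wall (outer face at x = +50 mm in its own frame) is one side of the gap. Its y axis runs along the gap, which is 100 mm long (y = -50 to +50 mm).
- bin_far: The other blue stock bin, equal and fixed, parallel to and facing away from the near one, level with it along y. Same size, origin at the centre of its underside, but here the flat back wall, the other side of the gap, is its outer face at x = -50 mm in its own frame (low labelled front to +x). The gap between the two back walls is 97 to 101 mm wide and its middle is half-way between the two bins' origins.
- stop: Steel stop strip fixed to the counter beyond the gap, across the gap's line, parallel to the bins: 180 mm (its x) by 12 mm (its y) by 28 mm high, origin at the centre of its underside. It lies 190 to 225 mm from the middle of the gap on either the +y or the -y side of the bins (varies). The face turned to the bins is 6 mm from its centre; with the carton against it, the carton's centre is 66 mm from the strip's centre along y.
- pill_bottle: Bystander, loose: upright white bottle, 44 mm across, 85 mm tall; origin at the centre of its underside. It stands in a row with the other two on the far side of the far bin, about 285 mm from the near bin's origin along its +x. Leave alone.
- jar: Bystander, loose: upright amber jar, 50 mm across, 60 mm tall; origin at the centre of its underside. It stands in a row with the other two on the far side of the far bin, about 285 mm from the near bin's origin along its +x. Leave alone.
- small_box: Bystander, loose: small brown upright box, 42 by 32 mm, 75 mm tall; origin at the centre of its underside. It stands in a row with the other two on the far side of the far bin, about 285 mm from the near bin's origin along its +x. Leave alone.
There are look-alikes about, which are no part of the job. Leave any brown or orange look-alike of the carton alone. What is shaped like the bin_near but turquoise is not meant.

How it is judged:
On the way, in this order (a step that is already met when the one before it is completed fails the run):
1. the carton lies in the gap between the two bins, flat and lengthways (y of carton_center in the frame of bin_near between -0.04 and 0.04 m and x of carton_center in the frame of bin_near between 0.085 and 0.115 m and angle between the y axis of carton and the y axis of bin_near, either way round below 0.12 rad), for 0.05 s.
2. the carton has come out of the gap and lies against the stop strip (((y of stop in the frame of bin_near between 0.1 and 0.4 m and y of carton_center in the frame of stop between -0.074 and -0.06 m) or (y of stop in the frame of bin_near between -0.4 and -0.1 m and y of carton_center in the frame of stop between 0.06 and 0.074 m)) and angle between the y axis of carton and the y axis of stop, either way round below 0.08 rad), for 0.1 s.
At the end, for the whole second after the job is handed in: The carton, having passed through the gap, rests flat on the counter with its end within 8 mm of the stop strip's inner face, square to it within 0.08 rad, its middle within 60 mm of the strip's middle sideways, and at rest (all of step 2 and x of carton_center in the frame of stop between -0.06 and 0.06 m and height (world z) of carton below 0.004 m and angle between carton's own z axis and vertical below 0.05 rad and linear speed of carton below 0.01 m/s); the robot touches nothing.
It fails at once if the carton is lifted off the counter (over 8 mm) or tipped (height (world z) of carton above 0.008 m or angle between carton's own z axis and vertical above 0.12 rad).
It fails at once if the bottle, the jar or the small box is moved more than 15 mm or tipped (distance of any of pill_bottle, jar, small_box from where it was at the start of the episode above 0.015 m or angle between any of pill_bottle, jar, small_box's own z axis and vertical above 0.25 rad).
It also fails if it takes over 72 s, if anything falls off the work surface, if the arm or the gripper's body presses on something with over 40 N, if the wrist force passes 120 N, or if a joint passes its speed limit or range.

ROBOT

A 7-joint arm with a two-finger parallel gripper is mounted at the origin on the work surface. World frame = base frame: x ahead of the robot, y to its left, z up, the work surface at z = 0. Lengths are in m, angles in rad, forces in N, time in s.
With the tool pointing down it reaches from about 0.4 to 0.85 m from the base axis. Payload 4.5 kg.
Tool frame: the origin (TCP) lies between the finger pads; the fingertips stand 11 mm ahead of it and the grasp point (between the pads) lies 8 mm behind it (tip_extent is the distance from the TCP to the fingertips, in m); z points along the fingers, y is the line along which they close (so a half turn about z gives the same grasp; the last joint's range is limited). The gripper opens to 85 mm and grips with 20 to 120 N. Pads are 22 mm wide; open, the fingers measure 114 mm over their backs; the gripper's body (76 mm by 85 mm) begins 54 mm behind the grasp point. The pads swing forward as they close: fully open they stand 13 mm farther back than shut.
Start: joints at [-1.085, 0.689, -0.195, 1.565, 0.157, 0.902, -0.215], TCP at [0.273, 0.562, 0.242] pointing down, gripper open.
Joint ranges: [-3.01, 3.01], [-0.46, 2.08], [-1.47, 1.51], [0.13, 2.56], [-1, 4.14], [0.04, 2.09], [-2.66, 2.66]. Speed limits (rad/s): [2.57, 2.57, 3.14, 3.14, 3.14, 3.14, 3.14].

INTERFACE

Orientations are given as a unit quaternion [x, y, z, w].
In Python, from cell import move_ptp, move_l, goto_joints, gripper_open, close, hold, solve_ik, read_state, grab_frame, camera_params, PlanningError, job_done, tip_extent gives the robot as it stands. Calls block until the motion is done:
- move_ptp(position, orientation): joint-space move of the TCP to a pose.
- move_l(position, rot=None, velocity=0.15, guard=None): straight line of the TCP; rot=None keeps the orientation; velocity is the mean speed in m/s. With guard (N) it stops when the force on the tool has changed by that much, and returns True; else False.
- goto_joints(angles): joint-space move.
- gripper_open() and close(grip_force=None): open the fingers fully, or close them until they stop; grip_force is the grip in N (None keeps the last).
- hold(seconds).
- solve_ik(position, orientation): joint angles nearest the present ones, or None.
- read_state(): the state.
- grab_frame(name): name is "scene" or "top" or "wrist"; returns the picture (420x560x3 uint8, blue, green, red); there is no depth.
- camera_params(name): a dict with "camera_matrix" (3x3 intrinsics, pixels), "dist" ([k1, k2, p1, p2, k3] as OpenCV has them; the pictures are not rectified), "pose" (4x4, takes a point from camera to world coordinates); the wrist camera has in their place "T_tool_cam" (4x4, takes a point from camera to tool coordinates, whose origin is the TCP and whose axes are the flange's). Camera axes: x right, y down, z forward; pixel columns grow to the right and rows downward; lengths in m; the calibration is good to about 2 mm. A picture is of the moment at which its call begins: read the wrist's pose just before it. camera_params takes no time and is no camera call.
A pose or a line that the arm cannot do raises PlanningError and nothing moves.
- job_done(): hands the job in; it is judged then, once.
The state is a dict: "time": time; "joint_positions": joint angles; "qvel": joint speeds; "effort": joint torques, N m; "ee_pos": TCP position; "eef_rot": TCP orientation; "contact_force": force on the tool from outside, world axes, zero at the start; "ft_torque": the same for the moment, N m; "gripper_width": opening from 0.0 (shut) to 1.0 (fully open); "grasp_force": force on a finger pad.
Only numpy, scipy, OpenCV 4.12 (cv2) and the standard library are available. Lean on these libraries where they do the work, as an engineer would, in place of code of your own. Each camera call takes 0.05 s, during which the arm holds its last target. There are 200 camera calls.

## Working session

There is one attempt and no reset: what is moved stays moved. The work goes in short steps, each a Python script; the robot and the scene stay as the last script left them, time stands still between calls to the robot, and variables do not carry over. Pictures are saved under pics/ and viewed, at most 10 in all, crops included, and the job is handed in when it is done.

```bash
mkdir -p pics; ls
python3 - <<'E'
from cell import *
import cv2
for n in("top","scene"):
    cv2.imwrite(f"pics/{n}0.png",grab_frame(n)); p=camera_params(n); print(n,p)
s=read_state();print(s["time"],s["ee_pos"],s["eef_rot"],tip_extent)
E
```

```text
pics
top {'camera_matrix': array([[395.17682116,   0.        , 280.13228817],
       [  0.        , 395.17682116, 212.30982995],
       [  0.        ,   0.        ,   1.        ]]), 'dist': array([-0.1130718,  0.       ,  0.       ,  0.       ,  0.       ]), 'pose': array([[ 0.06395294, -0.97434769,  0.2157698 ,  0.35143394],
       [-0.997933  , -0.06107288,  0.01999601, -0.0804663 ],
       [-0.00630538, -0.2166026 , -0.9762395 ,  0.80036737],
       [ 0.        ,  0.        ,  0.        ,  1.        ]])}
scene {'camera_matrix': array([[467.620129  ,   0.        , 283.45179501],
       [  0.        , 467.620129  , 208.11406572],
       [  0.        ,   0.        ,   1.        ]]), 'dist': array([-0.06375639,  0.        ,  0.        ,  0.        ,  0.        ]), 'pose': array([[ 0.12157538,  0.5972016 , -0.79282386,  1.28273958],
       [ 0.99256052, -0.07842549,  0.09312925, -0.17408397],
       [-0.00656066, -0.79824789, -0.60229334,  0.65085101],
       [ 0.        ,  0.        ,  0.        ,  1.        ]])}
0.1 [0.27265307 0.56178174 0.24156327] [ 2.23931343e-01  9.74604582e-01 -8.04594968e-04 -1.25103492e-04] 0.011
```

View pics/top0.png

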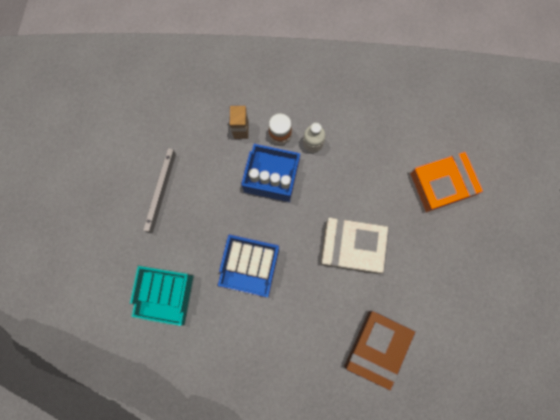

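View pics/scene0.png

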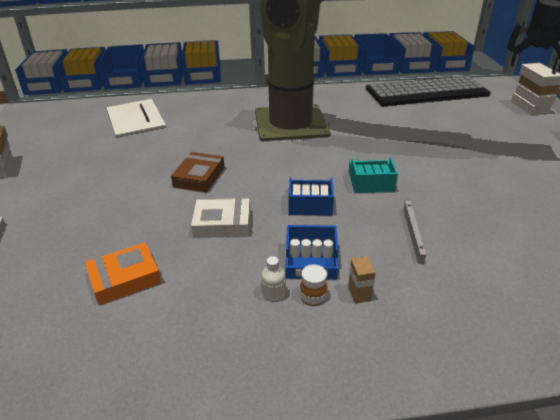

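The top view shows the carton at (356,246), the far bin at (272,172), the near bin at (249,266), and the stop at (160,190), which is on the +y side. The turquoise bin and the orange and brown cartons are decoys. I'll zoom in next for the edges.

```bash
cat > vis.py <<'E'
import numpy as np, cv2
from cell import *
def ray(name,uv,z,p=None):
    p=p or camera_params(name)
    n=cv2.undistortPoints(np.array(uv,float).reshape(-1,1,2),p["camera_matrix"],p["dist"]).reshape(-1,2)
    d=np.c_[n,np.ones(len(n))]@p["pose"][:3,:3].T; c=p["pose"][:3,3]
    return (c+d*((z-c[2])/d[:,2])[:,None])[:,:2]
def big(m,k=1): 
    c=cv2.findContours(m.astype(np.uint8),cv2.RETR_EXTERNAL,cv2.CHAIN_APPROX_NONE)[0]
    return sorted(c,key=cv2.contourArea)[::-1][:k]
def rect(P):
    c,s,a=cv2.minAreaRect((np.array(P)*1000).astype(np.float32))
    return np.round(c,1),np.round(s,1),round(a,2)
E
python3 - <<'E'
from vis import *
im=cv2.imread("pics/top0.png"); h=cv2.cvtColor(im,cv2.COLOR_BGR2HSV)
roi=np.zeros(im.shape[:2],bool); roi[200:290,310:400]=1
H,S,V=cv2.split(h)
print("V/S carton centre",h[260,358],h[250,330],h[268,350],h[271,350], "stop",h[190,160],"counter",h[190,120])
c=big(roi&(V>150))[0]; print("carton",rect(ray("top",c,.036)))
blue=(H>108)&(H<128)&(S>120)
for c in big(blue,2): print("bin",rect(ray("top",c,.055)), cv2.boundingRect(c))
roi[:]=0; roi[140:240,135:185]=1
c=big(roi&(V>120))[0]; print("stop",rect(ray("top",c,.028)))
cv2.imwrite("pics/crop0.png",cv2.resize(im[130:320,140:400],None,fx=3,fy=3,interpolation=cv2.INTER_CUBIC))
E
```

```text
V/S carton centre [ 22  34 222] [ 23  31 222] [ 20  36 126] [ 15  16 128] stop [ 13  28 148] counter [ 13  13 133]
carton (array([ 464.9, -230.2]), array([92.5, 94.4]), 84.29)
bin (array([598.3, -39.8]), array([ 99.8, 100.3]), 81.02) (242, 144, 58, 56)
bin (array([410.8, -10.4]), array([99.7, 98.2]), 81.12) (218, 235, 61, 62)
stop (array([558.3, 188.4]), array([219.6, 106.6]), 7.13)
```

View pics/crop0.png

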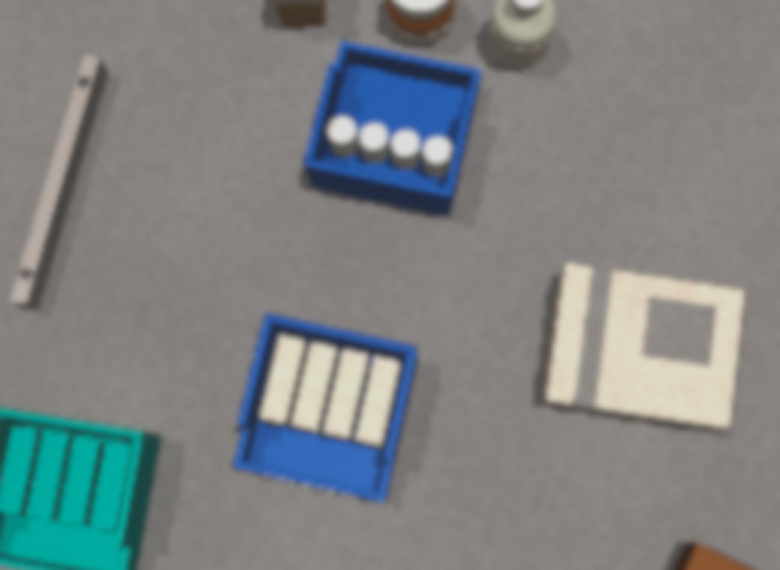

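Run:
```python
from vis import *
def f(name,pts,z):
    P=ray("top",np.array(pts)/3.+[139.67,129.67],z)*1000
    print(name,P.round(1).tolist(),"mean",P.mean(0).round(1))
    d=P[1]-P[0]; print("  len",np.linalg.norm(d).round(1),"ang",np.degrees(np.arctan2(d[1],d[0])).round(2))
f("near back",[(416,347),(267,315)],.055)
f("far back rim",[(452,188),(308,160)],.055)
f("far back bottom",[(448,213),(305,183)],.0)
f("far front rim",[(480,70),(343,43)],.055)
f("carton",[(744,290),(566,263),(547,402),(730,428)],.036)
f("carton2",[(730,428),(547,402)],.036)
f("stop",[(22,301),(95,58)],.028)
f("stop",[(12,298),(85,55),(105,62),(32,304)],.028)
```

```text
near back [[451.9, -65.9], [466.3, 30.3]] mean [459.1 -17.8]
  len 97.3 ang 81.49
far back rim [[557.3, -82.5], [570.5, 12.9]] mean [563.9 -34.8]
  len 96.3 ang 82.13
far back bottom [[554.3, -81.0], [569.8, 20.4]] mean [562.1 -30.3]
  len 102.5 ang 81.34
far front rim [[640.1, -96.5], [653.8, -3.5]] mean [647. -50.]
  len 94.0 ang 81.62
carton [[505.3, -279.1], [516.2, -160.6], [424.1, -152.0], [414.2, -270.9]] mean [ 464.9 -215.6]
  len 119.0 ang 84.76
carton2 [[414.2, -270.9], [424.1, -152.0]] mean [ 419.1 -211.4]
  len 119.3 ang 85.25
stop [[469.0, 200.5], [644.1, 172.7]] mean [556.5 186.6]
  len 177.3 ang -9.04
stop [[470.5, 207.7], [645.9, 180.2], [641.4, 165.2], [467.4, 193.4]] mean [556.3 186.6]
  len 177.6 ang -8.93
```

The edge rays give a gap axis of about 81.2°, a gap middle near (511,-25) mm, and the stop at +216 mm along it. The carton is at (-16,-195) in the gap frame, about 4° askew. I'll push its long side with the open fingers, which squares it and centres it together.

```bash
cat >> vis.py <<'E'
TH=np.radians(81.2); M=np.array([.511,-.025])
Y=np.array([np.cos(TH),np.sin(TH)]); X=np.array([Y[1],-Y[0]])
def W(x,y,z): return [*(M+X*x/1000+Y*y/1000),z]     # gap frame mm -> world
def G(P): d=np.atleast_2d(P)[:,:2]-M; return np.c_[d@X,d@Y]*1000
def Q(phi): a=(phi+np.pi/2)/2; return [np.cos(a),np.sin(a),0,0]
def snap(name,tag):
    if name=="wrist":
        from scipy.spatial.transform import Rotation as R
        s=read_state(); im=grab_frame(name); p=camera_params(name); T=np.eye(4)
        T[:3,:3]=R.from_quat(s["eef_rot"]).as_matrix(); T[:3,3]=s["ee_pos"]; p["pose"]=T@p["T_tool_cam"]
    else: im=grab_frame(name); p=camera_params(name)
    cv2.imwrite(f"pics/{tag}.png",im); np.save(f"pics/{tag}.npy",p,allow_pickle=True); return im,p
E
python3 - <<'E'
from vis import *
q=Q(TH)
move_ptp(W(-92,-195,.15),q)
print(move_l(W(-92,-195,.022),velocity=.1,guard=8), read_state()["ee_pos"])
print(move_l(W(-58,-195,.022),velocity=.03,guard=25), read_state()["contact_force"])
s=read_state();print(G(s["ee_pos"]),s["time"])
snap("top","top1")
move_l(W(-70,-195,.022),velocity=.1); move_l(W(-70,-195,.15),velocity=.2)
move_l(W(-20,-130,.36),velocity=.3)
im,p=snap("wrist","w1"); print(p["pose"].round(3).tolist(),read_state()["time"])
E
```

```text
Traceback (most recent call last):
cell.PlanningError: the arm cannot follow that straight line within its joint ranges
```

Run:
```python
from vis import *
s=read_state();print(np.round(s["joint_positions"],2),s["time"])
for f in (0,np.pi):
  for x,y,z in((-92,-195,.15),(-92,-195,.1),(-92,-195,.06),(-92,-195,.022),(-75,-195,.022),(-58,-195,.022),(0,-270,.03),(0,70,.03)):
    for t,ph in(("side",TH),("rear",TH-np.pi/2)):
        r=solve_ik(W(x,y,z),Q(ph+f)); print(f>0,x,y,z,t,None if r is None else np.round(r,2))
```

```text
[ 0.66  0.66 -0.45  2.19  0.68  0.43  1.08] 2.85
False -92 -195 0.15 side [ 0.66  0.66 -0.45  2.19  0.68  0.43  1.08]
False -92 -195 0.15 rear [ 0.42  0.63 -0.08  2.2   0.14  0.32  0.07]
False -92 -195 0.1 side [ 0.56  0.75 -0.29  2.22  0.81  0.27  0.97]
False -92 -195 0.1 rear [ 0.41  0.74 -0.05  2.23  0.2   0.17  0.02]
False -92 -195 0.06 side [ 0.46  0.83 -0.13  2.24  0.93  0.12  0.86]
False -92 -195 0.06 rear [ 0.39  0.83 -0.02  2.25  0.25  0.07 -0.02]
False -92 -195 0.022 side [ 0.41  0.92 -0.05  2.25  2.13  0.05 -0.33]
False -92 -195 0.022 rear [ 1.04  1.28 -1.26  2.22  1.51  1.15 -1.27]
False -75 -195 0.022 side [ 0.4   0.92 -0.05  2.2   1.07  0.05  0.71]
False -75 -195 0.022 rear [ 0.49  0.92 -0.19  2.2   1.36  0.16 -1.14]
False -58 -195 0.022 side [ 0.44  0.92 -0.13  2.15  0.95  0.13  0.83]
False -58 -195 0.022 rear [ 0.37  0.92 -0.02  2.16  0.25  0.07 -0.05]
False 0 -270 0.03 side [ 0.69  0.95 -0.37  1.91  0.79  0.43  1.15]
False 0 -270 0.03 rear [ 0.52  0.93 -0.09  1.92  0.23  0.3   0.1 ]
False 0 70 0.03 side [ 0.03  0.93 -0.33  2.    0.85  0.35  0.42]
False 0 70 0.03 rear
[... 385 characters left out ...]
ue -92 -195 0.06 rear [ 0.74  0.89 -0.6   2.23  1.33  0.47  2.02]
True -92 -195 0.022 side None
True -92 -195 0.022 rear [ 0.66  0.95 -0.47  2.24  1.55  0.37  1.82]
True -75 -195 0.022 side [ 0.41  0.92 -0.07  2.2   1.16  0.06 -2.51]
True -75 -195 0.022 rear [ 0.66  0.95 -0.49  2.19  1.43  0.39  1.93]
True -58 -195 0.022 side [ 0.35  0.92  0.02  2.16 -0.21  0.06 -1.15]
True -58 -195 0.022 rear [ 0.68  0.96 -0.52  2.14  1.34  0.43  2.03]
True 0 -270 0.03 side [ 0.23  0.99  0.43  1.93 -0.97  0.44 -0.33]
True 0 -270 0.03 rear [ 0.89  1.04 -0.74  1.9   1.13  0.7   2.43]
True 0 70 0.03 side [-0.3   0.94  0.22  2.01 -0.74  0.27 -1.18]
True 0 70 0.03 rear [ 0.05  0.94 -0.37  2.    0.9   0.38  1.95]
```

Run:
```python
from vis import *
goto_joints([.92,.77,-.9,2.17,1.01,.7,.72])
s=read_state(); print(G(s["ee_pos"]),s["eef_rot"],Q(TH),s["ee_pos"][2])
for z in (.10,.06,.024):
    print(move_l(W(-88,-195,z),velocity=.1,guard=10))
s=read_state(); print(s["ee_pos"],np.round(s["joint_positions"],2))
print(move_l(W(-58,-195,.024),velocity=.03,guard=25), read_state()["contact_force"])
s=read_state();print(G(s["ee_pos"]),s["time"])
snap("top","top1")
move_l(W(-70,-195,.024),velocity=.1); move_l(W(-70,-195,.15),velocity=.2)
move_ptp(W(-20,-130,.36),Q(TH))
im,p=snap("wrist","w1"); print(p["pose"].round(3).tolist(),read_state()["time"])
```

```text
[[ -89.0281089  -195.14828802]] [7.80691508e-02 9.96943227e-01 2.31175945e-04 3.05891824e-03] [np.float64(0.07671902812681881), np.float64(0.9970527522269202), 0, 0] 0.15120130418944125
False
False
False
[ 0.39447169 -0.20418931  0.02454032] [ 0.79  1.   -0.7   2.23  1.52  0.57  0.28]
False [-0.85561121 -0.67093684  0.76548775]
[[ -57.72557197 -195.03584737]] 6.2333
[[0.154, 0.953, 0.263, 0.403], [0.988, -0.148, -0.042, -0.141], [-0.001, 0.266, -0.964, 0.49], [0.0, 0.0, 0.0, 1.0]] 8.2833
```

View pics/w1.png

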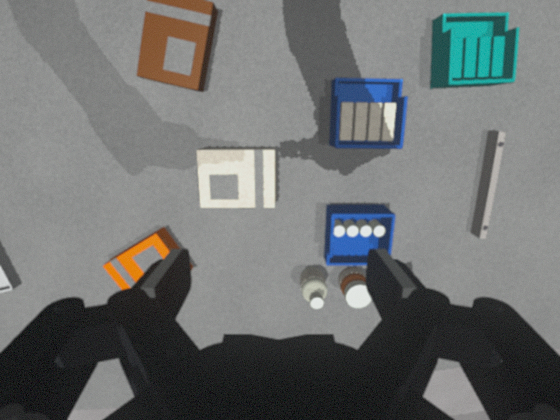

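The wrist view shows the carton at (237,178), now square and in line with the gap between bins at (367,113) and (360,235). I'll measure the fit from a crop.

Run:
```python
from vis import *
im=cv2.imread("pics/w1.png")
cv2.imwrite("pics/w1c.png",cv2.resize(im[120:270,190:410],None,fx=3.6,fy=3.6,interpolation=cv2.INTER_CUBIC)[:,:800])
```

```text
(no output)
```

View pics/w1c.png

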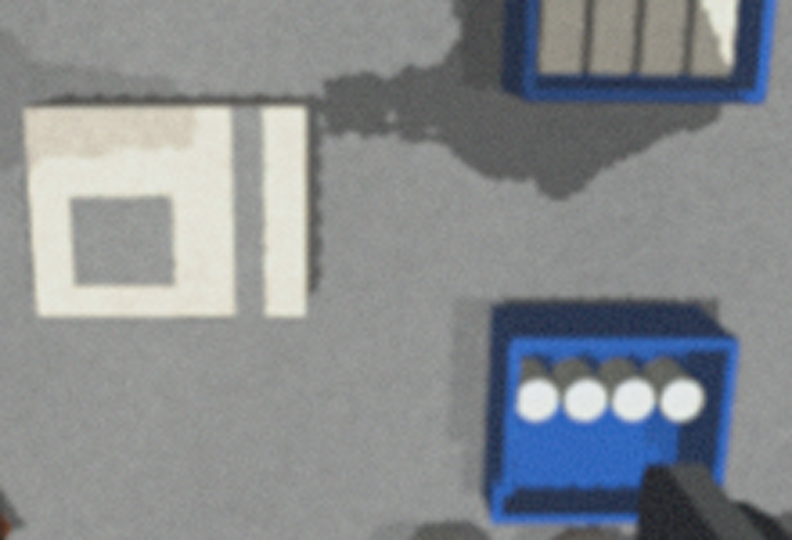

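Run:
```python
from vis import *
p=np.load("pics/w1.npy",allow_pickle=True).item()
def f(n,pts,z):
    P=G(ray("",np.array(pts)/3.6+[189.64,119.64],z,p)); d=P[1]-P[0]
    print(n,P.round(1).tolist(),"mean",P.mean(0).round(1),"ang",np.degrees(np.arctan2(-d[0],d[1])).round(2))
f("near rim",[(527,100),(768,101)],.055)
f("far rim",[(508,340),(738,338)],.055)
f("far bottom",[(493,302),(716,301)],0)
f("carton",[(25,107),(308,106),(307,317),(38,317)],.036)
f("cart2",[(38,317),(307,317)],.036)
p=np.load("pics/top1.npy",allow_pickle=True).item()
im=cv2.imread("pics/top1.png")
V=im.max(2); roi=np.zeros(V.shape,bool); roi[190:290,300:410]=1
c=big(cv2.morphologyEx((roi&(V>165)).astype(np.uint8),cv2.MORPH_CLOSE,np.ones((15,15))))[0]
print("top1",rect(G(ray("top",c,.036))/1000))
cv2.imwrite("pics/top1c.png",cv2.resize(im[130:320,200:400],None,fx=3,fy=3,interpolation=cv2.INTER_CUBIC))
```

```text
near rim [[-51.5, -47.3], [-51.7, 51.2]] mean [-51.6   2. ] ang 0.12
far rim [[49.9, -50.4], [49.2, 49.0]] mean [49.5 -0.7] ang 0.43
far bottom [[48.5, -48.3], [48.0, 59.1]] mean [48.3  5.4] ang 0.24
carton [[-47.2, -255.2], [-47.2, -135.7], [45.2, -136.4], [45.3, -255.9]] mean [  -1.  -195.8] ang 0.01
cart2 [[45.3, -255.9], [45.2, -136.4]] mean [  45.2 -196.2] ang 0.01
top1 (array([   6.8, -176.9]), array([79.8, 79.4]), 89.92)
```

The carton is centred to within 1 mm (-1.0 against a gap middle of -1.3) and square. Next I'll push from behind with closed fingers up to the entrance and check.

```bash
cat >> vis.py <<'E'
def check(tag):   # carton top face from the top camera, gap frame
    im,p=snap("top",tag); V=im.max(2).astype(int); S=V-im.min(2)
    m=((V>165)&(S<70)).astype(np.uint8)
    cs=[c for c in big(cv2.morphologyEx(m,cv2.MORPH_CLOSE,np.ones((9,9))),8)]
    for c in cs:
        r=rect(G(ray("top",c,.036))/1000)
        if 60<min(r[1])and max(r[1])<140: print(tag,r)
E
python3 - <<'E'
from vis import *
q=Q(TH-np.pi/2)
close(20)
move_ptp(W(-1,-300,.15),q)
print(move_l(W(-1,-300,.031),velocity=.1,guard=8),read_state()["ee_pos"])
print(move_l(W(-1,-195,.031),velocity=.04,guard=30),read_state()["contact_force"])
s=read_state();print(G(s["ee_pos"]),s["time"],np.round(s["joint_positions"],2)); check("top2")
im=cv2.imread("pics/top2.png");cv2.imwrite("pics/top2c.png",cv2.resize(im[130:320,180:400],None,fx=3,fy=3,interpolation=cv2.INTER_CUBIC))
E
```

```text
False [ 0.46452285 -0.32153881  0.03157322]
False [-0.1817698  -0.33907903 -0.49980118]
[[  -1.00255574 -195.07613099]] 14.275 [ 0.47  0.92 -0.22  1.99  0.64  0.3  -0.43]
top2 (array([-96.9,   4.1]), array([103. , 101.5]), 3.56)
top2 (array([ 20.7, -97.9]), array([ 79.2, 139. ]), 41.6)
top2 (array([108.8,  27.4]), array([ 80.2, 137.2]), 5.24)
```

View pics/top2c.png

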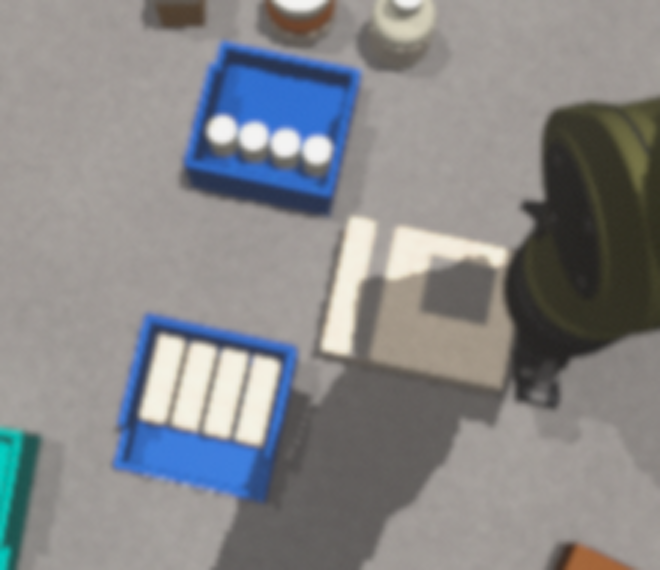

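The carton's front edge runs (350,216)–(320,353) in the crop, just before the entrance, and it still looks square. I'll measure it.

Run:
```python
from vis import *
def f(n,pts,z):
    P=G(ray("top",np.array(pts)/3.+[179.67,129.67],z)); d=P[1]-P[0]
    print(n,P.round(1).tolist(),"ang",np.degrees(np.arctan2(-d[0],d[1])).round(2))
f("near side",[(505,388),(320,353)],.036)
f("far side",[(508,247),(350,216)],.036)
f("near rim",[(297,347),(147,315)],.055)
f("far bot",[(328,213),(184,183)],0)
f("far rim",[(332,188),(188,160)],.055)
```

```text
near side [[-46.9, -186.4], [-50.2, -64.8]] ang 1.53
far side [[45.3, -171.4], [43.5, -64.8]] ang 0.97
near rim [[-52.0, -50.1], [-52.7, 47.8]] ang 0.37
far bot [[51.4, -48.7], [51.0, 54.5]] ang 0.22
far rim [[54.6, -49.8], [53.0, 46.5]] ang 0.93
```

Run:
```python
from vis import *
q=Q(TH-np.pi/2-np.radians(1.5))
move_l(W(-1,-205,.031),velocity=.1)
move_l(W(-9,-205,.031),rot=q,velocity=.1)
print(move_l(W(-9,-172,.031),velocity=.03,guard=30),read_state()["contact_force"])
s=read_state();print(G(s["ee_pos"]),s["time"]); snap("top","top3")
im=cv2.imread("pics/top3.png");cv2.imwrite("pics/top3c.png",cv2.resize(im[140:300,190:370],None,fx=3.7,fy=3.7,interpolation=cv2.INTER_CUBIC))
```

```text
False [-0.0963851   0.01575821  0.02567801]
[[  -8.91320165 -171.96796739]] 16.075
```

View pics/top3c.png

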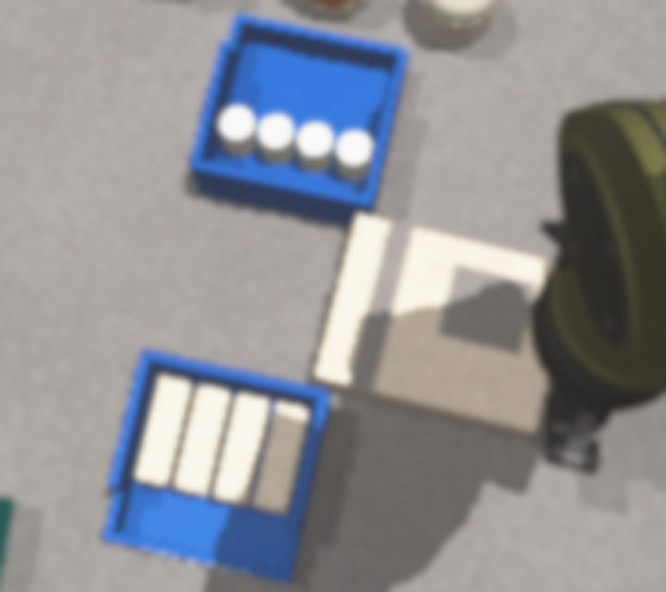

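The front is inside the entrance: the edge at (355,212)–(315,380) lies between both back walls, nearly parallel to them. I'll keep pushing with the tool square.

Run:
```python
from vis import *
q=Q(TH-np.pi/2)
move_l(W(-9,-178,.031),velocity=.1)
move_l(W(-3,-178,.031),rot=q,velocity=.1)
for y in (-130,-71,-20,20):
    r=move_l(W(-2,y,.031),velocity=.05,guard=25); s=read_state()
    print(y,r,G(s["ee_pos"]).round(1),s["contact_force"].round(1),s["time"])
    if r: break
snap("top","top4")
im=cv2.imread("pics/top4.png");cv2.imwrite("pics/top4c.png",cv2.resize(im[130:310,130:350],None,fx=3.3,fy=3.3,interpolation=cv2.INTER_CUBIC))
```

```text
-130 False [[  -2.  -130.3]] [1.  0.5 0.3] 17.7333
-71 False [[ -2.  -71.2]] [ 1.2 -0.4 -0.2] 19.0667
-20 False [[ -1.9 -20.2]] [-0.8 -0.4  0.1] 20.2333
20 False [[-2.  19.9]] [ 0.5 -0.4  0.8] 21.1833
```

View pics/top4c.png

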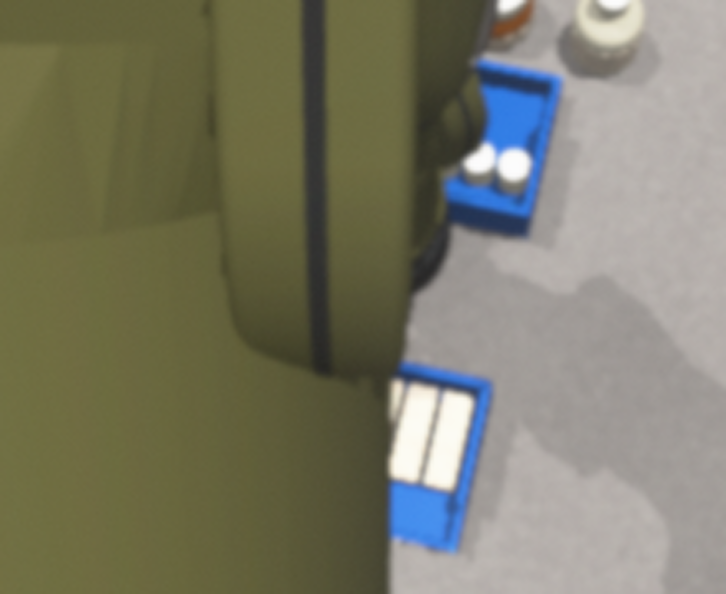

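The arm hides the carton here, but the gap entrance is empty and the forces are small, so it went through freely. I'll push on to the stop with a guard.

Run:
```python
from vis import *
r=move_l(W(-1,68,.031),velocity=.05,guard=20); print(r,G(read_state()["ee_pos"]).round(1))
if not r:
    r=move_l(W(-1,95,.031),velocity=.02,guard=10)
s=read_state(); print(r,G(s["ee_pos"]).round(1),s["contact_force"].round(1),s["time"])
y=G(s["ee_pos"])[0,1]
move_l(W(-1,y-25,.031),velocity=.1); move_l(W(-1,y-25,.2),velocity=.15)
move_ptp(W(-20,-150,.3),Q(TH-np.pi/2))
snap("top","top5"); print(read_state()["time"])
im=cv2.imread("pics/top5.png");cv2.imwrite("pics/top5c.png",cv2.resize(im[130:310,130:350],None,fx=3.3,fy=3.3,interpolation=cv2.INTER_CUBIC))
```

```text
False [[-1.  67.8]]
True [[-1.5 82.5]] [-0.1  0.   0.5] 23.225
25.8583
```

View pics/top5c.png

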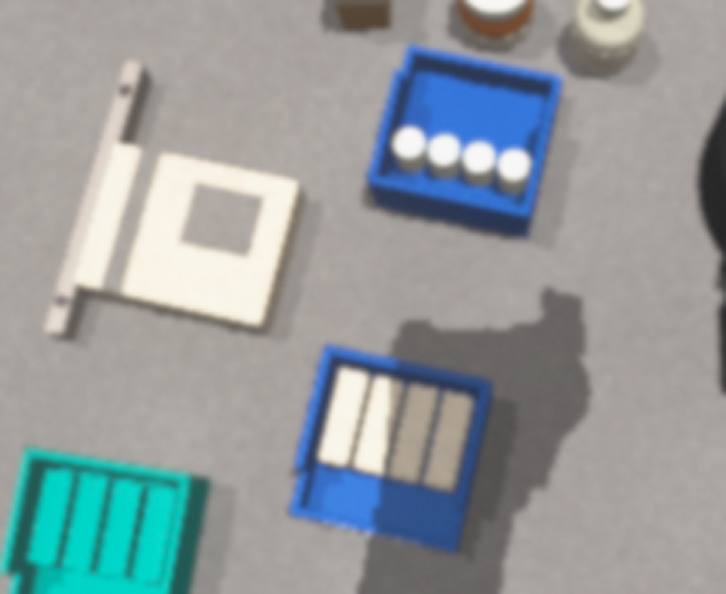

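The carton lies against the stop, with its rear edge at (300,180)–(265,327) and its front on the strip. I'll check the numbers.

Run:
```python
from vis import *
def f(n,pts,z):
    P=G(ray("top",np.array(pts)/3.3+[129.65,129.65],z)); d=P[1]-P[0]
    print(n,P.round(1).tolist(),"ang(x-dir)",np.degrees(np.arctan2(d[1],d[0])).round(2))
f("rear",[(265,327),(300,180)],.036)
f("front",[(75,288),(118,142)],.036)
f("near side",[(75,288),(265,327)],.036)
f("far side",[(118,142),(300,180)],.036)
f("stop inner",[(66,336),(145,68)],.028)
```

```text
rear [[-46.8, 90.2], [46.4, 92.3]] ang(x-dir) 1.31
front [[-48.8, 210.2], [46.2, 210.2]] ang(x-dir) -0.02
near side [[-48.8, 210.2], [-46.8, 90.2]] ang(x-dir) -89.02
far side [[46.2, 210.2], [46.4, 92.3]] ang(x-dir) -89.92
stop inner [[-77.7, 210.3], [99.5, 210.2]] ang(x-dir) -0.03
```

```bash
python3 -c "
from cell import *
print(job_done())"
```

```text
the job is handed in; nothing more can be done
None
```

I pushed the carton through the gap and left it flush against the stop strip, square to within about 1°, and handed the job in after about 26 s; the hand-in returned no verdict.

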